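# Sort heater-core canisters by heft and dock the full one

### The job

Three look-alike steel canisters stand on the bench: one holds two heater cores, one holds a single core and one is empty; lift them to feel which is which. Set the one with two cores on the front of the aluminium dock and slide its base under the lips until it is fully home against the end stop, and stand the empty one upright in the low, empty white crate. The single-core one stays (or is put back) upright where it stood on the bench; do not tip a canister over or shift the other things on the bench.

Things in the scene. Friction and masses are not known exactly. Their poses are not given: they have to be found in the camera images.
- can_a: one of three look-alike closed steel canisters, standing upright: round body 50 mm across, base flange 74 mm across and 8 mm thick, flat lid at 132 mm with a 14 mm wide, 8 mm high stud on it. Origin: centre of the underside; z is its axis, up. The shell with nothing in it weighs about 0.2 kg, each heater core inside adds about 0.25 kg; what it holds differs from start to start and cannot be seen
- can_b: one of three look-alike closed steel canisters, standing upright: round body 50 mm across, base flange 74 mm across and 8 mm thick, flat lid at 132 mm with a 14 mm wide, 8 mm high stud on it. Origin: centre of the underside; z is its axis, up. The shell with nothing in it weighs about 0.2 kg, each heater core inside adds about 0.25 kg; what it holds differs from start to start and cannot be seen
- can_c: one of three look-alike closed steel canisters, standing upright: round body 50 mm across, base flange 74 mm across and 8 mm thick, flat lid at 132 mm with a 14 mm wide, 8 mm high stud on it. Origin: centre of the underside; z is its axis, up. The shell with nothing in it weighs about 0.2 kg, each heater core inside adds about 0.25 kg; what it holds differs from start to start and cannot be seen
- dock: aluminium dock fixed to the bench, 200 x 112 mm (x, y). Origin: centre of underside; +x runs from open front to end stop. Floor 6 mm thick, open in front; flared guides from x = -39 mm lead into a channel 81 mm wide. Dark lips, x = -8 to 92 mm, 20 to 25 mm above the bench, 58 mm apart: flange goes under, body between. End stop: dark wall 40 mm high, face at x = 88 mm
- dock_home (a point): point on the dock's floor plate (6 mm above the bench) where the centre of a canister's underside is when it is fully home, flange against the end stop; same axes as the dock
- dock_entry (a point): point on the dock's open front floor, 106 mm before dock_home along the dock's x, where a canister can be set down in line with the channel, its flange still clear of the lips and guides
- crate: low open white plastic crate fixed to the bench, 160 mm (its x) by 180 mm (its y), 55 mm high, walls and floor 4 mm thick, empty. Origin: centre of the underside
- screwdriver: screwdriver lying on the bench, 170 mm; leave alone. Origin: underside, mid-length
- nozzle: steel welding nozzle standing on the bench, 36 mm across, 60 mm high; leave alone. Origin: centre of the underside
- tape: roll of paper tape lying flat, 90 mm across, 24 mm high; leave alone. Origin: centre of the underside
- brush: brush lying on the bench, 170 mm; leave alone. Origin: underside, mid-length
Not all that is in view belongs to the job. Leave any brown or turquoise look-alike of the can_a alone.

How it is judged (in metres and radians):
At the end, for the whole second after the job is handed in: Two-core canister (load on dock over 5.8 N) upright under the lips within 5 mm of fully home; empty one (load 1 to 3.3 N) upright on the crate's floor; single-core one upright on the bench within 50 mm of its start; all at rest (((x of can_a in the frame of dock_home above -0.005 m and y of can_a in the frame of dock_home between -0.006 and 0.006 m and z of can_a in the frame of dock_home between -0.004 and 0.004 m and angle between each of can_a, can_c's own z axis and vertical below 0.06 rad and contact force between can_a and dock above 5.8 N and x of can_b in the frame of crate between -0.08 and 0.08 m and y of can_b in the frame of crate between -0.09 and 0.09 m and z of can_b in the frame of crate below 0.01 m and angle between can_b's own z axis and vertical below 0.1 rad and contact force between can_b and crate between 1 and 3.3 N and distance of can_c from where it was at the start of the episode below 0.05 m and height (world z) of can_c below 0.005 m) or (x of can_a in the frame of dock_home above -0.005 m and y of can_a in the frame of dock_home between -0.006 and 0.006 m and z of can_a in the frame of dock_home between -0.004 and 0.004 m and angle between each of can_a, can_b's own z axis and vertical below 0.06 rad and contact force between can_a and dock above 5.8 N and x of can_c in the frame of crate between -0.08 and 0.08 m and y of can_c in the frame of crate between -0.09 and 0.09 m and z of can_c in the frame of crate below 0.01 m and angle between can_c's own z axis and vertical below 0.1 rad and contact force between can_c and crate between 1 and 3.3 N and distance of can_b from where it was at the start of the episode below 0.05 m and height (world z) of can_b below 0.005 m) or (x of can_b in the frame of dock_home above -0.005 m and y of can_b in the frame of dock_home between -0.006 and 0.006 m and z of can_b in the frame of dock_home between -0.004 and 0.004 m and angle between each of can_b, can_c's own z axis and vertical below 0.06 rad and contact force between can_b and dock above 5.8 N and x of can_a in the frame of crate between -0.08 and 0.08 m and y of can_a in the frame of crate between -0.09 and 0.09 m and z of can_a in the frame of crate below 0.01 m and angle between can_a's own z axis and vertical below 0.1 rad and contact force between can_a and crate between 1 and 3.3 N and distance of can_c from where it was at the start of the episode below 0.05 m and height (world z) of can_c below 0.005 m) or (x of can_b in the frame of dock_home above -0.005 m and y of can_b in the frame of dock_home between -0.006 and 0.006 m and z of can_b in the frame of dock_home between -0.004 and 0.004 m and angle between each of can_b, can_a's own z axis and vertical below 0.06 rad and contact force between can_b and dock above 5.8 N and x of can_c in the frame of crate between -0.08 and 0.08 m and y of can_c in the frame of crate between -0.09 and 0.09 m and z of can_c in the frame of crate below 0.01 m and angle between can_c's own z axis and vertical below 0.1 rad and contact force between can_c and crate between 1 and 3.3 N and distance of can_a from where it was at the start of the episode below 0.05 m and height (world z) of can_a below 0.005 m) or (x of can_c in the frame of dock_home above -0.005 m and y of can_c in the frame of dock_home between -0.006 and 0.006 m and z of can_c in the frame of dock_home between -0.004 and 0.004 m and angle between each of can_c, can_b's own z axis and vertical below 0.06 rad and contact force between can_c and dock above 5.8 N and x of can_a in the frame of crate between -0.08 and 0.08 m and y of can_a in the frame of crate between -0.09 and 0.09 m and z of can_a in the frame of crate below 0.01 m and angle between can_a's own z axis and vertical below 0.1 rad and contact force between can_a and crate between 1 and 3.3 N and distance of can_b from where it was at the start of the episode below 0.05 m and height (world z) of can_b below 0.005 m) or (x of can_c in the frame of dock_home above -0.005 m and y of can_c in the frame of dock_home between -0.006 and 0.006 m and z of can_c in the frame of dock_home between -0.004 and 0.004 m and angle between each of can_c, can_a's own z axis and vertical below 0.06 rad and contact force between can_c and dock above 5.8 N and x of can_b in the frame of crate between -0.08 and 0.08 m and y of can_b in the frame of crate between -0.09 and 0.09 m and z of can_b in the frame of crate below 0.01 m and angle between can_b's own z axis and vertical below 0.1 rad and contact force between can_b and crate between 1 and 3.3 N and distance of can_a from where it was at the start of the episode below 0.05 m and height (world z) of can_a below 0.005 m)) and linear speed of each of can_a, can_b, can_c below 0.02 m/s); the robot touches nothing.
It fails at once if a canister is tipped over (leans more than 0.7 rad) (angle between any of can_a, can_b, can_c's own z axis and vertical above 0.7 rad).
It fails at once if the screwdriver, nozzle, tape or brush is shifted by more than 30 mm (distance of any of screwdriver, nozzle, tape, brush from where it was at the start of the episode above 0.03 m).
It also fails if it takes over 72 s, if anything falls off the work surface, if the arm or the gripper's body presses on something with over 40 N, if the wrist force passes 120 N, or if a joint passes its speed limit or range.

### The arm

A 6-joint arm with a two-finger parallel gripper is mounted at the origin on the work surface. World frame = base frame: x ahead of the robot, y to its left, z up, the work surface at z = 0. Lengths are in mm, angles in rad, forces in N, time in s.
With the tool pointing down it reaches from about 275 to 825 mm from the base axis. Payload 5.2 kg.
Tool frame: the origin (TCP) lies at the very end of the fingers, on their centre line; the grasp point (between the pads) lies 19 mm behind it (bot.grip_point_offset is the distance from the TCP to the grasp point, in mm); z points along the fingers, y is the line along which they close (so a half turn about z gives the same grasp; the last joint's range is limited). The gripper opens to 93 mm and grips with 3 to 60 N. Pads are 15 mm wide; open, the fingers measure 128 mm over their backs; the gripper's body (75 mm by 188 mm) begins 65 mm behind the grasp point.
Start: joints at [1.123, 0.259, 1.535, -0, 1.348, -0.203], TCP at [133.277, 533.613, 218.653] pointing down, gripper open.
Joint ranges: [-3.14, 3.14], [-0.91, 2.08], [0.19, 2.58], [-1.22, 4.36], [0.22, 2.71], [-3.12, 3.12]. Speed limits (rad/s): [2.57, 2.57, 3.14, 3.14, 3.14, 3.14].

### API

Orientations are given as [roll, pitch, yaw] about the fixed x, y, z axes, in that order (R = Rz(yaw) Ry(pitch) Rx(roll)).
In Python, from plant import bot gives the robot as it stands. The module is installed in compiled form; this text tells all that it offers.
- The arm moves only by the tool play_rows, never from a script. Its argument "deltas" is a list of rows, each a list of 2 entries, a list of its own where there are three numbers: the shift along the tool's x, y, z scaled (see below), then the turn about the tool's z scaled (see below). A call has 1 to 12 rows; each row shifts and turns the commanded pose from where the row before left it, along the tool's axes as they then stand; what a row does not reach is not made up. The controller multiplies each number of a shift by 0.02 m and each number of a turn by 6 degrees. A row lasts 1/12 s, in which the tool goes at most 41.7 mm and 7.16 degrees, less where a joint would pass 70% of its speed; a pose out of reach is approached as far as the arm can. A call with a number of a shift or a turn outside -1 to 1 is refused whole. A call with a gripper value outside its range is refused whole. "hand" is the opening, from 0 (shut) to 1 (fully open), set as the call begins (left out, the last holds). The fingers move at their own pace and stop on an object; the grip force is fixed at half the most. Time passes only in rows, so rows that do not move let the fingers close. It gives the time, the measured TCP pose, the force, the opening and the grip force at its end, in the units of the state.
- bot.read_state(): the state, without advancing time (a new reading comes with each control period).
- bot.snapshot(name): name is "scene" or "side" or "wrist"; returns (picture, depth): 420x560x3 uint8, red, green, blue; 420x560 float32, mm along the optical axis (not along the pixel's ray), 0 where there is no reading.
- bot.get_calibration(name): a dict with "K" (3x3 intrinsics, pixels), "k1" (the pictures are not rectified: a ray, as slopes to the right and down, at radius r is drawn at 1 + k1 r^2 times it, then the intrinsics apply), "origin" and "attitude" of the camera in the world; the wrist camera has in their place "T_tool_cam" (4x4, takes a point from camera to tool coordinates, whose origin is the TCP and whose axes are the flange's). Camera axes: x right, y down, z forward; pixel columns grow to the right and rows downward; lengths in mm; the calibration is good to about 2 mm. A picture is of the moment at which its call begins: read the wrist's pose just before it. get_calibration takes no time and is no camera call.
- bot.job_done(): hands the job in; it is judged then, once.
Trained networks look in the newest picture that a camera, given by its name, has taken for a name from the list of things; names that differ only in an ending like _2 or _b are one class to them, and where a whole thing is asked for, a point or a joint stands for the part that bears it (a point fixed in the world has none). Each returns a list of dicts, best first, with "confidence" (0 to 1); they miss things now and then, are a little off and sometimes report something else, mostly with a low value. They report only what shows in the picture. A call takes as long as a camera call. They do not tell look-alikes from the thing itself.
- bot.silhouettes(camera, target): "pixels" (420x560 bool, what is visible of it) and "centre" ([column, row] in pixels, amid what is visible of it).
The state is a dict: "time": time; "qpos": joint angles; "qvel": joint speeds; "joint_efforts": joint torques, N m; "position": TCP position; "orientation": TCP orientation; "ft_force": force on the tool from outside, world axes, zero at the start; "wrist_torque": the same for the moment, N m; "width": finger opening in mm; "finger_force": force on a finger pad.
Only numpy, scipy, OpenCV 4.12 (cv2) and the standard library are available. Lean on these libraries where they do the work, as an engineer would, in place of code of your own. Each camera call takes 0.05 s, during which the arm holds its last target. There are 200 camera calls.

## Working session

There is one attempt and no reset: what is moved stays moved. The work goes in short steps, Python scripts to look and compute and a tool call to move; the robot and the scene stay as the last step left them, time stands still between calls to the robot, and variables do not carry over. Pictures are saved under pics/ and viewed, at most 10 in all, crops included, and the job is handed in when it is done.

Besides the shell and the picture viewer there is one more tool, called after "Emit:" by a JSON object that holds its "method" and its "body", one argument or row to a line. play_rows: Moves the arm, as the interface text tells. Shifts and turns lie within -1 to 1; 1 stands for 0.02 m of shift or 6 degrees of turn. Its arguments: {"type":"object","properties":{"deltas":{"type":"array","items":{"type":"array"}},"hand":{"type":"number"}},"required":["deltas"]}

```bash
mkdir -p pics
cat > h.py <<'E'
import numpy as np, cv2
from plant import bot
from scipy.spatial.transform import Rotation as R
def cam(n):
    c=bot.get_calibration(n); K=np.array(c["K"])
    if n=="wrist":
        s=bot.read_state(); T=np.eye(4); T[:3,:3]=R.from_euler('xyz',s["orientation"]).as_matrix(); T[:3,3]=s["position"]
        M=T@np.array(c["T_tool_cam"])
    else:
        M=np.eye(4); a=np.array(c["attitude"]); M[:3,:3]=a if a.shape==(3,3) else R.from_euler('xyz',a).as_matrix(); M[:3,3]=c["origin"]
    return K,c["k1"],M
def world(n,depth,C):
    K,k1,M=C
    v,u=np.mgrid[0:420,0:560].astype(float)
    p=cv2.undistortPoints(np.stack([u.ravel(),v.ravel()],1)[:,None],K,np.array([k1,0,0,0.]))[:,0]
    d=depth.ravel()[:,None]
    P=np.hstack([p*d,d])@M[:3,:3].T+M[:3,3]
    P[depth.ravel()==0]=np.nan
    return P.reshape(420,560,3)
def snap(n,save=None):
    C=cam(n); im,d=bot.snapshot(n)
    if save: cv2.imwrite(f"pics/{save}.png",cv2.cvtColor(im,cv2.COLOR_RGB2BGR))
    return im,d,world(n,d,C)
E
python3 - <<'E'
from h import *
for n in("scene","side"):
    c=bot.get_calibration(n);print(n,c)
    im,d,W=snap(n,n+"0")
    for t in("can_a","dock","crate","screwdriver","nozzle","tape","brush"):
        for r in bot.silhouettes(n,t):
            w=W[r["pixels"]];w=w[~np.isnan(w[:,0])]
            if len(w)>20:print(t,round(r["confidence"],2),np.round(r["centre"]),len(w),np.round(np.percentile(w,[2,50,98],axis=0)).tolist())
s=bot.read_state();print(s)
a=cv2.imread("pics/scene0.png")
E
```

```text
scene {'K': array([[461.13783888,   0.        , 279.09860621],
       [  0.        , 461.13783888, 206.47524779],
       [  0.        ,   0.        ,   1.        ]]), 'k1': 0.03337549061074376, 'origin': array([1132.43606152,  579.54907357,  821.8529538 ]), 'attitude': array([-2.32977788, -0.0169654 ,  2.32790009])}
can_a 0.88 [247. 241.] 1385 [[646.0, 29.0, 4.0], [681.0, 66.0, 73.0], [701.0, 85.0, 138.0]]
can_a 0.85 [263. 164.] 1057 [[429.0, -140.0, 3.0], [469.0, -99.0, 73.0], [487.0, -81.0, 138.0]]
can_a 0.84 [390. 200.] 1271 [[303.0, 171.0, 1.0], [349.0, 213.0, 71.0], [365.0, 236.0, 135.0]]
can_a 0.83 [328. 201.] 1236 [[413.0, 79.0, 3.0], [452.0, 116.0, 72.0], [469.0, 136.0, 137.0]]
dock 0.8 [375. 292.] 3974 [[445.0, 267.0, 3.0], [557.0, 326.0, 8.0], [641.0, 387.0, 41.0]]
dock 0.65 [256. 207.] 348 [[533.0, -88.0, 0.0], [551.0, -36.0, 21.0], [560.0, 46.0, 28.0]]
crate 0.56 [207. 155.] 3552 [[429.0, -373.0, 2.0], [503.0, -292.0, 20.0], [590.0, -190.0, 56.0]]
screwdriver 0.86 [255. 209.] 353 [[538.0, -89.0, 9.0], [552.0, -35.0, 21.0], [559.0, 68.0, 27.0]]
nozzle 0.64 [289. 193.] 278 
[... 1505 characters left out ...]
 -104.0, 20.0]]
{'time': 0.8, 'qpos': array([ 1.12320390e+00,  2.58566616e-01,  1.53497145e+00, -2.27752458e-06,
        1.34802217e+00, -2.02807717e-01]), 'qvel': array([-0.00013202, -0.00076718,  0.00076808, -0.0004448 ,  0.00046152,
        0.00093378]), 'joint_efforts': array([ 1.04501749e-03, -4.37138093e+01, -2.84299099e+01,  7.23059429e-02,
        3.07644799e-02,  4.22812002e-05]), 'position': array([133.27811114, 533.61882723, 218.68220376]), 'orientation': array([3.14156135e+00, 8.70584990e-06, 2.89680845e+00]), 'ft_force': array([-0.31288142, -0.43027825,  0.68249715]), 'wrist_torque': array([ 0.0422722 , -0.00672336,  0.03304651]), 'finger_force': 0.0, 'width': 92.99166692764874}
```

Run:
```python
import cv2,numpy as np
a=cv2.imread("pics/scene0.png");b=cv2.imread("pics/side0.png")
cv2.imwrite("pics/s1.png",cv2.resize(a[120:360,130:450],(800,600),interpolation=2))
cv2.imwrite("pics/s2.png",cv2.resize(b,(800,600),interpolation=2))
```

```text
(no output)
```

View pics/s1.png

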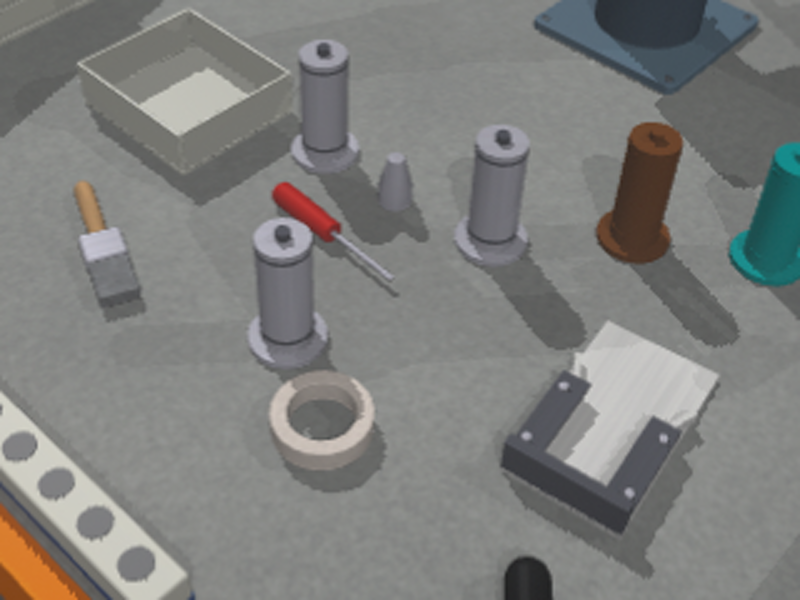

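View pics/s2.png

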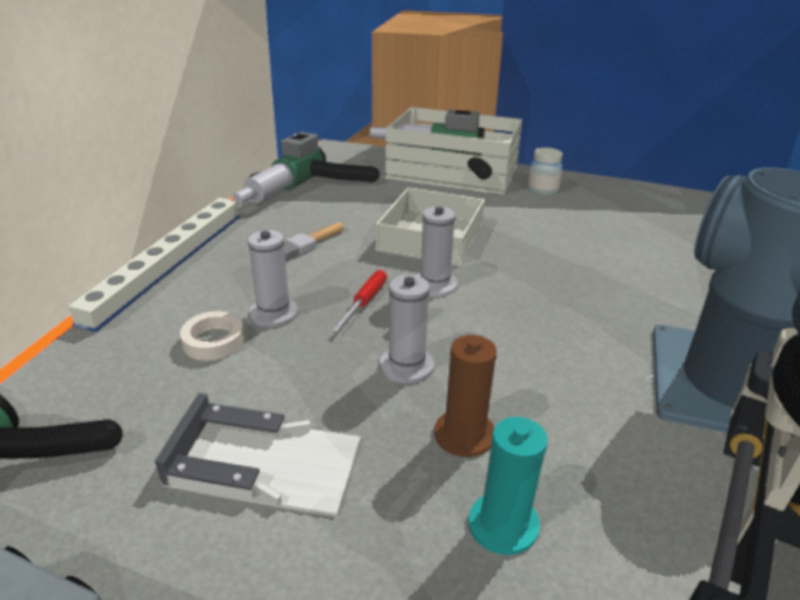

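Three grey canisters match the description, at crop pixels (322,100), (498,195) and (285,290). The brown one (650,190) and the turquoise one (780,215) are decoys. The low empty crate is at (185,90) and the dock at (610,420), with its end stop facing the lower left. The background crate holds things, so it isn't the target. The enlarged crop confirms this.

Run:
```python
from h import *
from scipy.optimize import least_squares
g=[(672,57),(459,-109),(440,109)]
acc=[]
for n in("scene","side"):
    im,d,W=snap(n); P=W.reshape(-1,3); P=P[~np.isnan(P[:,0])]; acc.append(P)
    for c in g:
        q=P[(np.hypot(P[:,0]-c[0],P[:,1]-c[1])<45)&(P[:,2]>25)&(P[:,2]<120)][:,:2]
        f=least_squares(lambda p:np.hypot(*(q-p).T)-25,c,loss='soft_l1') if len(q)>50 else None
        q=P[(np.hypot(P[:,0]-c[0],P[:,1]-c[1])<45)&(P[:,2]>126)&(P[:,2]<136)]
        print(n,c,f and (np.round(f.x,1),round(f.cost/len(f.fun),2)),len(q),np.round((q.max(0)+q.min(0))/2,1) if len(q) else 0)
    for nm,z0,z1,B in(("dock",3,60,(420,670,245,415)),("crate",40,60,(410,610,-390,-170))):
        m=(P[:,0]>B[0])&(P[:,0]<B[1])&(P[:,1]>B[2])&(P[:,1]<B[3])&(P[:,2]>z0)&(P[:,2]<z1)
        q=P[m].astype(np.float32)
        print(n,nm,cv2.minAreaRect(q[:,:2]))
        if nm=="dock":
            for a,b in((4,9),(22,28),(34,45)):
                k=q[(q[:,2]>a)&(q[:,2]<b)]; print(a,len(k),cv2.minAreaRect(k[:,:2]))
```

```text
scene (672, 57) (array([667.7,  50.8]), np.float64(0.35)) 312 [669.   51.9 131.1]
scene (459, -109) (array([ 454.4, -114.5]), np.float64(0.6)) 191 [ 454.9 -113.3  131. ]
scene (440, 109) (array([434.8, 103.9]), np.float64(0.49)) 240 [436.6 105.4 131. ]Traceback (most recent call last):
  File "<stdin>", line 15, in <module>
cv2.error: OpenCV(4.12.0) /io/opencv/modules/imgproc/src/convhull.cpp:143: error: (-215:Assertion failed) total >= 0 && (depth == CV_32F || depth == CV_32S) in function 'convexHull'
```

Run:
```python
from h import *
for n in("scene","side"):
    im,d,W=snap(n); P=W.reshape(-1,3); P=P[~np.isnan(P[:,0])]
    for nm,z,B in(("dock",((4,9),(22,28),(34,45)),(420,670,245,415)),("crate",((50,60),),(410,610,-390,-170))):
        m=(P[:,0]>B[0])&(P[:,0]<B[1])&(P[:,1]>B[2])&(P[:,1]<B[3])
        q=P[m]
        for a,b in z:
            k=np.ascontiguousarray(q[(q[:,2]>a)&(q[:,2]<b)][:,:2],dtype=np.float32); r=cv2.minAreaRect(k);print(n,nm,a,len(k),np.round(np.hstack([r[0],r[1],r[2]]),1).tolist())
```

```text
scene dock 4 2072 [540.9, 328.8, 161.6, 245.7, 87.6]
scene dock 22 919 [582.8, 330.2, 111.1, 111.7, 8.5]
scene dock 34 373 [630.7, 337.3, 15.7, 110.9, 8.9]
scene crate 50 434 [509.3, -282.4, 189.2, 164.4, 89.8]
side dock 4 4321 [536.5, 324.7, 200.7, 114.8, 7.8]
side dock 22 1663 [581.8, 330.9, 107.5, 114.6, 8.2]
side dock 34 467 [629.4, 338.2, 14.2, 113.7, 7.7]
side crate 50 262 [507.4, -280.5, 182.9, 161.3, 89.3]
```

Emit:
{"method": "play_rows", "body": {
  "deltas": [
    [[-1,0.5,-0.3],0],
    [[-1,1,0],0],
    [[-1,1,0],0],
    [[-1,1,0],0],
    [[-1,1,0],0],
    [[-1,1,0],0],
    [[-1,1,0],0],
    [[-1,1,0],0],
    [[-1,1,0],0],
    [[-1,1,0],0],
    [[-1,1,0],0],
    [[-1,1,0],0]
  ],
  "hand": 1
}}

```text
time: 1.95
position: [423.0, 699.0, 224.4]
orientation: [-3.141, -0.0, 2.897]
ft_force: [1.5, 0.5, -0.0]
width: 92.9
finger_force: 0.0
```

Emit:
{"method": "play_rows", "body": {
  "deltas": [
    [[-0.24,-0.97,0],1],
    [[-0.34,-0.94,0],1],
    [[-0.44,-0.9,0],1],
    [[-0.53,-0.85,0],1],
    [[-0.62,-0.79,0],1],
    [[-0.69,-0.72,0],1],
    [[-0.77,-0.64,0],1],
    [[-0.83,-0.56,0],1],
    [[-0.88,-0.47,0],1],
    [[-0.93,-0.37,0],1],
    [[-0.96,-0.28,0],1],
    [[-0.98,-0.17,0],0.3]
  ]
}}

```text
time: 2.95
position: [421.7, 457.6, 224.6]
orientation: [-3.142, 0.0, 1.708]
ft_force: [0.6, -0.8, -0.0]
width: 92.7
finger_force: 0.0
```

Emit:
{"method": "play_rows", "body": {
  "deltas": [
    [[-1,-0.14,0],0],
    [[-1,-0.14,0],0],
    [[-1,-0.14,0],0],
    [[-1,-0.14,0],0],
    [[-1,-0.14,0],0],
    [[-1,-0.14,0],0],
    [[-1,-0.14,0],0],
    [[-1,-0.14,0],0],
    [[-1,-0.14,0],0],
    [[-1,-0.14,0],0],
    [[0,0,0],0],
    [[0,0,0],0]
  ]
}}

```text
time: 3.95
position: [422.7, 256.3, 224.9]
orientation: [3.141, -0.001, 1.711]
ft_force: [-0.7, 0.3, -0.1]
width: 93.2
finger_force: 0.0
```

```bash
cat >> h.py <<'E'
def to(x,y,z=None,yaw=None):
    s=bot.read_state(); p=s["position"]; a=s["orientation"][2]; d=np.array([x-p[0],y-p[1]])
    print("pos",np.round(p,1),"yaw",round(np.degrees(a),2),"F",np.round(s["ft_force"],2),"w",round(s["width"],1))
    print("units x,y,z",np.round([(np.cos(a)*d[0]+np.sin(a)*d[1])/20,(np.sin(a)*d[0]-np.cos(a)*d[1])/20,(p[2]-z)/20 if z else 0],2))
def wristcans(z0=125,z1=136):
    im,d,W=snap("wrist")
    for r in bot.silhouettes("wrist","can_a"):
        w=W[r["pixels"]];w=w[~np.isnan(w[:,0])]
        t=w[(w[:,2]>z0)&(w[:,2]<z1)]
        if len(t)>50: print("can",round(r["confidence"],2),len(t),np.round((np.percentile(t,1,axis=0)+np.percentile(t,99,axis=0))/2,1),np.round(np.percentile(t,99,axis=0)-np.percentile(t,1,axis=0),1))
E
python3 - <<'E'
from h import *
wristcans()
to(435.5,104.8,90)
E
```

```text
can 0.94 2690 [263.4 317.9 129.5] [47.4 46.4  8. ]
can 0.81 903 [331.7 212.1 129.1] [47.  33.9  7.8]
pos [422.7 257.3 224.8] yaw 98.16 F [-0.52  0.63  0.36] w 93.0
units x,y,z [-7.64 -0.45  6.74]
```

Emit:
{"method": "play_rows", "body": {
  "deltas": [
    [[-1,0,0],0],
    [[-1,0,0],0],
    [[-1,0,0],0],
    [[-1,0,0],0],
    [[-1,-0.1,0],0],
    [[-1,-0.1,0],0],
    [[-1,-0.1,0],0],
    [[-0.64,-0.1,0],0],
    [[0,0,0.5],0],
    [[0,0,1],0],
    [[0,0,1],0],
    [[0,0,0],0]
  ]
}}

```text
time: 5.05
position: [433.7, 105.5, 170.9]
orientation: [-3.135, -0.002, 1.714]
ft_force: [-1.1, 0.7, 0.3]
width: 93.1
finger_force: 0.0
```

Run:
```python
from h import *
wristcans()
to(435.5,104.8,90)
```

```text
can 0.82 3179 [435.6 104.3 129.8] [46.4 47.2  7.2]
can 0.81 4683 [331.8 204.1 129.5] [47.3 46.6  7.9]
pos [435.8 105.3 174. ] yaw 98.24 F [ 1.38 -0.54  0.45] w 93.0
units x,y,z [-0.02 -0.02  4.2 ]
```

Emit:
{"method": "play_rows", "body": {
  "deltas": [
    [[0,0,1],0],
    [[0,0,1],0],
    [[0,0,1],0],
    [[0,0,1],0],
    [[0,0,0.2],0],
    [[0,0,0],0]
  ]
}}

```text
time: 5.65
position: [436.1, 104.8, 90.5]
orientation: [-3.14, -0.0, 1.714]
ft_force: [-0.0, 0.3, 0.9]
width: 93.1
finger_force: 0.0
```

Emit:
{"method": "play_rows", "body": {
  "deltas": [
    [[0,0,0],0],
    [[0,0,0],0],
    [[0,0,0],0],
    [[0,0,0],0],
    [[0,0,0],0],
    [[0,0,0],0],
    [[0,0,0],0]
  ],
  "hand": 0
}}

```text
time: 6.23
position: [436.3, 104.2, 90.9]
orientation: [3.141, 0.0, 1.713]
ft_force: [-3.8, -1.0, 3.3]
width: 51.1
finger_force: 1.6
```

Emit:
{"method": "play_rows", "body": {
  "deltas": [
    [[0,0,-0.4],0],
    [[0,0,-0.6],0],
    [[0,0,-0.5],0],
    [[0,0,0],0],
    [[0,0,0],0],
    [[0,0,0],0]
  ]
}}

```text
time: 6.73
position: [435.7, 104.2, 120.1]
orientation: [-3.14, -0.0, 1.713]
ft_force: [-0.3, -0.2, -4.7]
width: 50.2
finger_force: 30.0
```

```bash
cat >> h.py <<'E'
def weigh(k=5):
    f=[]
    for i in range(k):
        bot.snapshot("wrist"); s=bot.read_state(); f.append(s["ft_force"])
    print("F",np.round(np.mean(f,0),2),np.round(np.std(f,0),2),"w",s["width"],s["finger_force"],"t",s["time"])
E
python3 - <<'E'
from h import *
weigh(); to(435.5,104.8,90)
E
```

```text
F [ 0.23  0.26 -4.43] [0.38 0.29 0.33] w 50.174232786456436 29.996370803564787 t 6.9833
pos [435.9 104.3 120.1] yaw 98.17 F [ 0.47  0.52 -4.38] w 50.2
units x,y,z [ 0.03 -0.02  1.51]
```

This one weighs 4.4 N, so it's the single core. It goes back down where it stood.

Emit:
{"method": "play_rows", "body": {
  "deltas": [
    [[0,0,0.5],0],
    [[0,0,0.6],0],
    [[0,0,0.2],0],
    [[0,0,0.1],0],
    [[0,0,0.05],0],
    [[0,0,0],0]
  ]
}}

```text
time: 7.48
position: [436.5, 104.3, 91.8]
orientation: [3.142, -0.0, 1.713]
ft_force: [0.2, -0.3, -4.3]
width: 50.2
finger_force: 30.0
```

Emit:
{"method": "play_rows", "body": {
  "deltas": [
    [[0,0,0],0],
    [[0,0,0],0],
    [[0,0,0],0],
    [[0,0,0],0],
    [[0,0,0],0],
    [[0,0,0],0],
    [[0,0,-1],0],
    [[0,0,-1],0],
    [[0,0,-1],0],
    [[0,0,-1],0],
    [[0,0,-0.5],0],
    [[0,0,0],0]
  ],
  "hand": 1
}}

```text
time: 8.48
position: [438.0, 104.3, 184.1]
orientation: [3.136, 0.001, 1.714]
ft_force: [0.5, -0.8, 0.2]
width: 93.0
finger_force: 0.0
```

Run:
```python
from h import *
wristcans()
to(668.3,51.3,180);to(454.6,-114,180)
```

```text
can 0.86 4187 [331.9 204.  129.6] [47.1 46.6  7.8]
can 0.85 2847 [436.1 104.5 129.4] [46.3 47.   7.6]
pos [436.3 104.3 181.6] yaw 98.17 F [-0.27  0.23 -0.06] w 93.0
units x,y,z [-4.27 11.11  0.08]
pos [436.3 104.3 181.6] yaw 98.17 F [-0.27  0.23 -0.06] w 93.0
units x,y,z [-10.93  -0.65   0.08]
```

Emit:
{"method": "play_rows", "body": {
  "deltas": [
    [[-1,-0.05,0],0],
    [[-1,-0.05,0],0],
    [[-1,-0.05,0],0],
    [[-1,-0.05,0],0],
    [[-1,-0.05,0],0],
    [[-1,-0.05,0],0],
    [[-1,-0.05,0],0],
    [[-1,-0.05,0],0],
    [[-1,-0.05,0],0],
    [[-1,-0.1,0],0],
    [[-0.93,-0.1,0],0],
    [[0,0,0],0]
  ]
}}

```text
time: 9.58
position: [454.2, -116.5, 180.2]
orientation: [-3.14, 0.0, 1.711]
ft_force: [-0.0, 0.1, -0.5]
width: 93.3
finger_force: 0.0
```

Run:
```python
from h import *
wristcans()
to(454.6,-114,90)
```

```text
can 0.81 2934 [ 454.8 -113.6  129.5] [46.  46.4  7.7]
pos [ 453.7 -113.8  180.4] yaw 98.07 F [0.06 0.31 0.26] w 93.0
units x,y,z [-0.01  0.04  4.52]
```

Emit:
{"method": "play_rows", "body": {
  "deltas": [
    [[0,0.04,1],0],
    [[0,0,1],0],
    [[0,0,1],0],
    [[0,0,1],0],
    [[0,0,0.5],0],
    [[0,0,0],0]
  ]
}}

```text
time: 10.18
position: [453.0, -111.4, 88.9]
orientation: [-3.137, -0.004, 1.715]
ft_force: [-0.5, -0.3, -0.7]
width: 93.1
finger_force: 0.0
```

Emit:
{"method": "play_rows", "body": {
  "deltas": [
    [[0,0,0],0],
    [[0,0,0],0],
    [[0,0,0],0],
    [[0,0,0],0],
    [[0,0,0],0],
    [[0,0,0],0],
    [[0,0,0],0],
    [[0,0,0],0],
    [[0,0,0],0]
  ],
  "hand": 0
}}

```text
time: 10.93
position: [455.4, -114.0, 91.9]
orientation: [3.141, 0.0, 1.713]
ft_force: [-0.7, -0.3, 2.6]
width: 49.7
finger_force: 30.0
```

Emit:
{"method": "play_rows", "body": {
  "deltas": [
    [[0,0,-0.5],0],
    [[0,0,-1],0],
    [[0,0,-1],0],
    [[0,0,-1],0],
    [[0,0,-1],0],
    [[0,0,-0.5],0],
    [[0,0,0],0],
    [[0,0,0],0],
    [[0,0,0],0]
  ]
}}

```text
time: 11.68
position: [454.5, -113.4, 190.3]
orientation: [-3.14, -0.001, 1.713]
ft_force: [-0.1, 0.1, -2.2]
width: 49.6
finger_force: 30.0
```

Run:
```python
from h import *
weigh(4); to(508,-281.5,94);to(482.6,316.5,96)
```

```text
F [ 0.33  0.19 -2.22] [0.27 0.4  0.3 ] w 49.8405839607317 29.99925348000943 t 11.8833
pos [ 454.7 -113.6  190.6] yaw 98.17 F [ 0.61  0.55 -2.02] w 49.8
units x,y,z [-8.69  1.44  4.83]
pos [ 454.7 -113.6  190.6] yaw 98.17 F [ 0.61  0.55 -2.02] w 49.8
units x,y,z [21.09  4.44  4.73]
```

The second is the empty one at 2.2 N, so it goes into the crate.

Emit:
{"method": "play_rows", "body": {
  "deltas": [
    [[-1,0.2,0],0],
    [[-1,0.2,0],0],
    [[-1,0.2,0],0],
    [[-1,0.2,0],0],
    [[-1,0.2,0],0],
    [[-1,0.2,0],0],
    [[-1,0.1,0],0],
    [[-1,0.1,0],0],
    [[-0.69,0.04,0],0],
    [[0,0,0],0],
    [[0,0,0.5],0],
    [[0,0,1],0]
  ]
}}

```text
time: 12.88
position: [509.5, -282.0, 162.9]
orientation: [3.139, 0.003, 1.713]
ft_force: [1.0, -1.2, -1.3]
width: 50.2
finger_force: 30.0
```

Emit:
{"method": "play_rows", "body": {
  "deltas": [
    [[0,0,1],0],
    [[0,0,1],0],
    [[0,0,0.7],0],
    [[0,0,0.25],0],
    [[0,0,0.15],0],
    [[0,0,0],0],
    [[0,0,0],0]
  ]
}}

```text
time: 13.47
position: [509.0, -281.7, 100.4]
orientation: [3.141, 0.001, 1.714]
ft_force: [0.2, -0.7, -1.6]
width: 50.0
finger_force: 30.0
```

Run:
```python
from h import *
weigh(2); to(508,-281.5,95.5)
```

```text
F [-0.18  0.06 -1.72] [0.34 0.02 0.02] w 49.86182204215079 29.999606030298764 t 13.5667
pos [ 509.2 -282.1  100.8] yaw 98.18 F [ 0.16  0.04 -1.7 ] w 49.9
units x,y,z [ 0.04 -0.05  0.26]
```

Emit:
{"method": "play_rows", "body": {
  "deltas": [
    [[0,0,0.15],0],
    [[0,0,0.1],0],
    [[0,0,0],0],
    [[0,0,0],0]
  ]
}}

```text
time: 13.9
position: [509.1, -282.3, 95.9]
orientation: [3.14, 0.002, 1.713]
ft_force: [-1.0, 0.9, 5.4]
width: 49.9
finger_force: 30.0
```

Emit:
{"method": "play_rows", "body": {
  "deltas": [
    [[0,0,0],0],
    [[0,0,0],0],
    [[0,0,0],0],
    [[0,0,0],0],
    [[0,0,0],0],
    [[0,0,0],0],
    [[0,0,-1],0],
    [[0,0,-1],0],
    [[0,0,-1],0],
    [[0,0,-1],0],
    [[0,0,-0.5],0],
    [[0,0,0],0]
  ],
  "hand": 1
}}

```text
time: 14.9
position: [509.7, -282.8, 187.2]
orientation: [3.138, 0.004, 1.714]
ft_force: [0.2, 0.4, -0.2]
width: 93.0
finger_force: 0.0
```

Run:
```python
from h import *
wristcans()
to(668.3,51.3,180)
```

```text
can 0.78 2305 [ 508.7 -282.3  131.8] [46.1 47.9  8.3]
pos [ 508.4 -281.7  184.1] yaw 98.17 F [-0.48  0.48 -0.86] w 93.1
units x,y,z [15.34 10.28  0.21]
```

Emit:
{"method": "play_rows", "body": {
  "deltas": [
    [[0.9,0.6,0],0],
    [[1,0.7,0],0],
    [[1,0.7,0],0],
    [[1,0.7,0],0],
    [[1,0.7,0],0],
    [[1,0.7,0],0],
    [[1,0.7,0],0],
    [[1,0.7,0],0],
    [[1,0.7,0],0],
    [[1,0.7,0],0],
    [[1,0.7,0],0],
    [[1,0.7,0],0]
  ]
}}

```text
time: 16.0
position: [638.4, -21.2, 182.3]
orientation: [-3.138, -0.001, 1.713]
ft_force: [-0.5, 0.5, 0.4]
width: 93.0
finger_force: 0.0
```

Emit:
{"method": "play_rows", "body": {
  "deltas": [
    [[1,0.7,0],0],
    [[1,0.7,0],0],
    [[1,0.6,0],0],
    [[0.44,0,0],0],
    [[0,0,0],0],
    [[0,0,0],0]
  ]
}}

```text
time: 16.5
position: [667.8, 51.1, 183.2]
orientation: [-3.139, 0.0, 1.715]
ft_force: [-0.2, -0.1, 0.0]
width: 93.1
finger_force: 0.0
```

Run:
```python
from h import *
wristcans()
to(668.3,51.3,90)
```

```text
can 0.61 163 [459.4 102.1 127.5] [ 5.9 25.9  4.9]
can 0.61 2844 [668.2  51.2 129.6] [45.9 47.   7.2]
pos [668.2  50.  184. ] yaw 98.13 F [0.21 0.01 0.36] w 92.9
units x,y,z [0.06 0.02 4.7 ]
```

Emit:
{"method": "play_rows", "body": {
  "deltas": [
    [[0.05,0,1],0],
    [[0,0,1],0],
    [[0,0,1],0],
    [[0,0,1],0],
    [[0,0,0.7],0],
    [[0,0,0],0]
  ]
}}

```text
time: 17.1
position: [666.0, 50.7, 87.0]
orientation: [-3.135, -0.001, 1.712]
ft_force: [-1.6, -0.1, 0.2]
width: 93.0
finger_force: 0.0
```

Emit:
{"method": "play_rows", "body": {
  "deltas": [
    [[0,0,0],0],
    [[0,0,0],0],
    [[0,0,0],0],
    [[0,0,0],0],
    [[0,0,0],0],
    [[0,0,0],0],
    [[0,0,0],0],
    [[0,0,0],0],
    [[0,0,0],0]
  ],
  "hand": 0
}}

```text
time: 17.85
position: [668.6, 52.2, 91.0]
orientation: [3.142, 0.0, 1.714]
ft_force: [-2.9, -1.0, 2.4]
width: 49.4
finger_force: 30.0
```

Emit:
{"method": "play_rows", "body": {
  "deltas": [
    [[0,0,-0.5],0],
    [[0,0,-1],0],
    [[0,0,-1],0],
    [[0,0,-1],0],
    [[0,0,-1],0],
    [[0,0,-0.5],0],
    [[0,0,0],0],
    [[0,0,0],0],
    [[0,0,0],0]
  ]
}}

```text
time: 18.6
position: [667.5, 52.3, 188.6]
orientation: [-3.138, -0.001, 1.713]
ft_force: [-0.4, 0.1, -7.1]
width: 49.9
finger_force: 30.0
```

Run:
```python
from h import *
weigh(4); to(482.6,316.5,105)
```

```text
F [-0.37  0.04 -6.79] [0.48 0.5  0.45] w 49.77181441383409 29.998254580423236 t 18.8
pos [668.   52.2 189.1] yaw 98.17 F [-0.33  0.03 -6.82] w 49.8
units x,y,z [14.4 -7.3  4.2]
```

The third weighs 6.8 N, so it's the two-core one. Next stop is the dock entry.

Emit:
{"method": "play_rows", "body": {
  "deltas": [
    [[0.5,-0.3,0],0],
    [[1,-0.5,0],0],
    [[1,-0.5,0],0],
    [[1,-0.5,0],0],
    [[1,-0.5,0],0],
    [[1,-0.5,0],0],
    [[1,-0.5,0],0],
    [[1,-0.5,0],0],
    [[1,-0.5,0],0],
    [[1,-0.5,0],0],
    [[1,-0.5,0],0],
    [[1,-0.5,0],0]
  ]
}}

```text
time: 19.8
position: [519.4, 264.6, 190.6]
orientation: [-3.141, -0.0, 1.714]
ft_force: [0.4, -0.1, -6.3]
width: 49.8
finger_force: 30.0
```

Emit:
{"method": "play_rows", "body": {
  "deltas": [
    [[1,-0.5,0],0],
    [[1,-0.5,0],0],
    [[0.6,-0.4,0],0],
    [[0.3,-0.1,0],0],
    [[0,0,0],0],
    [[0,0,0],0],
    [[0,0,0],0]
  ]
}}

```text
time: 20.38
position: [484.0, 315.7, 190.7]
orientation: [3.141, 0.001, 1.713]
ft_force: [0.5, 0.7, -6.5]
width: 49.8
finger_force: 30.0
```

Run:
```python
from h import *
to(482.6,316.5,97)
im,d,W=snap("wrist","w1")
P=W.reshape(-1,3)
for a,b in((4,9),(22,28),(34,45)):
    m=(P[:,0]>430)&(P[:,0]<670)&(P[:,1]>250)&(P[:,1]<415)&(P[:,2]>a)&(P[:,2]<b)
    k=np.ascontiguousarray(P[m][:,:2],dtype=np.float32)
    if len(k)>20: print(a,len(k),cv2.minAreaRect(k))
```

```text
pos [484.  315.7 190.7] yaw 98.14 F [ 0.5   0.69 -6.52] w 49.8
units x,y,z [ 0.05 -0.06  4.68]
4 6467 ((533.8718872070312, 334.7282409667969), (196.59071350097656, 89.71987915039062), 8.476298332214355)
22 4058 ((577.146728515625, 329.31951904296875), (96.46168518066406, 112.68734741210938), 8.554551124572754)
34 1294 ((629.6866455078125, 337.5906982421875), (13.222841262817383, 112.4072265625), 8.301620483398438)
```

View pics/w1.png

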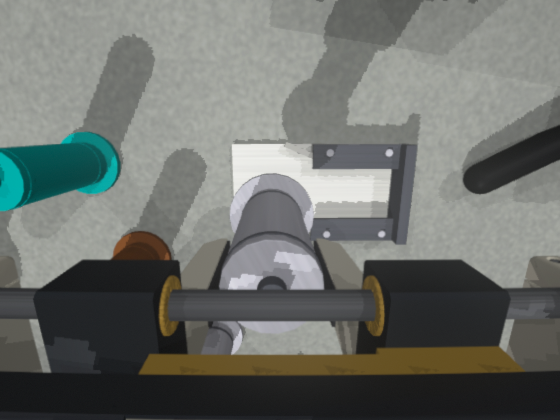

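The wrist view shows the held canister at (275,250) over the dock's open front, in line with the lips at (355,155) and (350,228). The end stop at (402,195) is on the tool's +y side.

Emit:
{"method": "play_rows", "body": {
  "deltas": [
    [[0.04,-0.06,0.5],0],
    [[0,0,1],0],
    [[0,0,1],0],
    [[0,0,1],0],
    [[0,0,0.6],0],
    [[0,0,0.3],0],
    [[0,0,0.1],0],
    [[0,0,0],0],
    [[0,0,0],0]
  ]
}}

```text
time: 21.18
position: [482.7, 317.2, 101.3]
orientation: [3.14, -0.0, 1.713]
ft_force: [0.4, 0.2, -7.0]
width: 50.1
finger_force: 30.0
```

Run:
```python
from h import *
weigh(2);to(482.6,316.2,97)
```

```text
F [-0.05 -0.49 -6.27] [0.17 0.22 0.34] w 49.843011206906475 29.998240554705262 t 21.2833
pos [482.8 317.4 101.8] yaw 98.17 F [-0.22 -0.71 -5.93] w 49.8
units x,y,z [-0.06 -0.02  0.24]
```

Emit:
{"method": "play_rows", "body": {
  "deltas": [
    [[-0.05,0,0.1],0],
    [[0,0,0.08],0],
    [[0,0,0],0],
    [[0,0,0],0]
  ]
}}

```text
time: 21.62
position: [482.0, 316.1, 97.1]
orientation: [3.142, 0.0, 1.714]
ft_force: [0.4, 0.1, -6.3]
width: 49.4
finger_force: 30.0
```

Run:
```python
from h import *
weigh(2);to(482.6,316.2,97)
```

```text
F [-0.44  0.42 -6.12] [0.27 0.28 0.39] w 49.72611859406597 29.998228289186954 t 21.7167
pos [482.  316.2  97.1] yaw 98.18 F [-0.18  0.14 -5.73] w 49.7
units x,y,z [-0.    0.03  0.01]
```

Emit:
{"method": "play_rows", "body": {
  "deltas": [
    [[0,0,0.05],0],
    [[0,0,0.03],0],
    [[0,0.3,0],0],
    [[0,0.5,0],0],
    [[0,0.5,0],0],
    [[0,0.5,0],0],
    [[0,0.5,0],0],
    [[0,0.5,0],0],
    [[0,0,0],0]
  ]
}}

```text
time: 22.47
position: [537.6, 324.5, 97.0]
orientation: [-3.141, -0.001, 1.714]
ft_force: [-6.2, -0.6, 8.2]
width: 49.9
finger_force: 29.9
```

Run:
```python
from h import *
to(587.5,331.5,97)
```

```text
pos [537.6 324.5  97. ] yaw 98.18 F [-6.23 -0.59  8.19] w 49.9
units x,y,z [-0.01  2.52  0.  ]
```

Emit:
{"method": "play_rows", "body": {
  "deltas": [
    [[0,0.4,-0.03],0],
    [[0,0.5,0],0],
    [[0,0.5,0],0],
    [[0,0.5,0],0],
    [[0,0.3,0],0],
    [[0,0.1,0],0],
    [[0,0,0],0]
  ]
}}

```text
time: 23.05
position: [581.3, 330.7, 97.2]
orientation: [-3.138, -0.0, 1.714]
ft_force: [-8.7, -1.4, 6.3]
width: 50.1
finger_force: 29.9
```

Emit:
{"method": "play_rows", "body": {
  "deltas": [
    [[0,0.1,0],0],
    [[0,0.1,0],0],
    [[0,0,0],0]
  ]
}}

```text
time: 23.3
position: [584.8, 331.2, 97.2]
orientation: [-3.138, 0.0, 1.714]
ft_force: [-9.0, -1.6, 6.6]
width: 50.1
finger_force: 30.0
```

Emit:
{"method": "play_rows", "body": {
  "deltas": [
    [[0,0.1,0],0],
    [[0,0.1,0],0],
    [[0,0,0],0]
  ]
}}

```text
time: 23.55
position: [588.9, 331.8, 97.2]
orientation: [-3.138, -0.0, 1.714]
ft_force: [-8.5, -2.0, 5.6]
width: 50.2
finger_force: 30.0
```

Emit:
{"method": "play_rows", "body": {
  "deltas": [
    [[0,0.06,0],0],
    [[0,0,0],0]
  ]
}}

```text
time: 23.72
position: [589.2, 331.9, 97.3]
orientation: [-3.136, -0.0, 1.714]
ft_force: [-10.6, -1.2, 8.8]
width: 50.3
finger_force: 30.0
```

Emit:
{"method": "play_rows", "body": {
  "deltas": [
    [[0,0.08,0],0],
    [[0,0.08,0],0],
    [[0,0,0],0]
  ]
}}

```text
time: 23.97
position: [591.6, 332.4, 97.3]
orientation: [-3.135, 0.0, 1.714]
ft_force: [-11.8, -1.8, 10.3]
width: 49.9
finger_force: 30.1
```

Emit:
{"method": "play_rows", "body": {
  "deltas": [
    [[0,-0.1,0],0],
    [[0,0,0],0],
    [[0,0,0],0]
  ]
}}

```text
time: 24.22
position: [591.0, 332.2, 97.2]
orientation: [-3.138, 0.0, 1.714]
ft_force: [-9.2, -1.1, 6.3]
width: 50.0
finger_force: 30.0
```

Emit:
{"method": "play_rows", "body": {
  "deltas": [
    [[0,0,0],0],
    [[0,0,0],0],
    [[0,0,0],0],
    [[0,0,0],0],
    [[0,0,0],0],
    [[0,0,0],0],
    [[0,0,-1],0],
    [[0,0,-1],0],
    [[0,0,-1],0],
    [[0,0,-1],0],
    [[0,0,-0.5],0],
    [[0,0,0],0]
  ],
  "hand": 1
}}

```text
time: 25.22
position: [595.0, 332.7, 189.3]
orientation: [3.136, -0.001, 1.713]
ft_force: [1.3, -0.2, 0.1]
width: 93.0
finger_force: 0.0
```

Run:
```python
from h import *
wristcans(131,142)
im,d,W=snap("side","side2")
cv2.imwrite("pics/side2c.png",cv2.resize(cv2.imread("pics/side2.png")[190:370,80:320],(800,600),interpolation=2))
P=W.reshape(-1,3); P=P[~np.isnan(P[:,0])]
from scipy.optimize import least_squares
for z0,z1 in((32,55),(55,80),(80,105),(105,122)):
    for n_ in (0,):
        q=P[(np.hypot(P[:,0]-588,P[:,1]-332)<40)&(P[:,2]>z0)&(P[:,2]<z1)][:,:2]
        f=least_squares(lambda p:np.hypot(*(q-p).T)-25,(588,332),loss='soft_l1'); print(z0,len(q),np.round(f.x,1))
```

```text
can 0.81 2883 [587.7 330.5 135.8] [46.4 47.   7. ]
32 406 [588.6 330.4]
55 380 [588.  330.4]
80 431 [588.  330.1]
105 300 [587.8 329.9]
```

View pics/side2c.png

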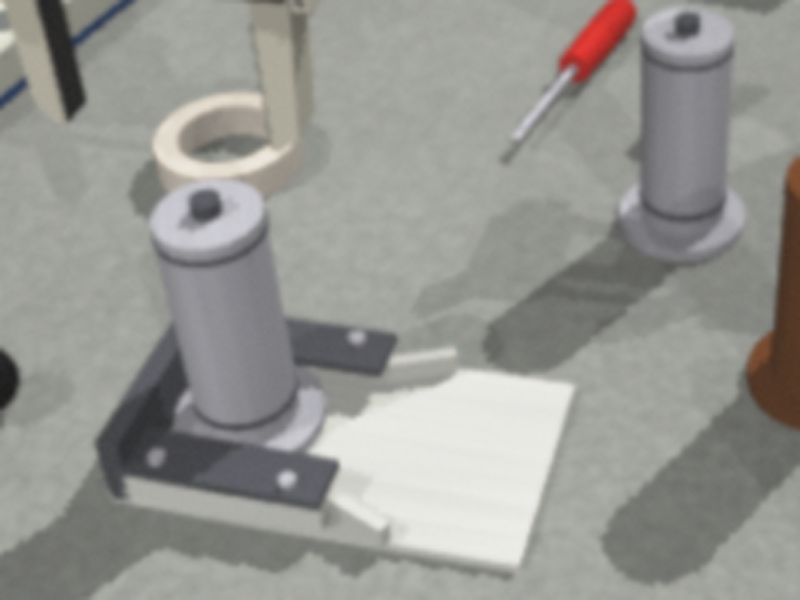

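The canister stands upright under both lips with its flange near the end stop (crop (240,400)). A re-grip and a short unloaded push will confirm it's fully home.

Run:
```python
from h import *
to(587.8,330.5,97)
```

```text
pos [592.8 331.8 184.7] yaw 98.17 F [-0.23  0.61 -0.07] w 92.7
units x,y,z [-0.03 -0.26  4.38]
```

Emit:
{"method": "play_rows", "body": {
  "deltas": [
    [[-0.03,-0.26,0],0],
    [[0,0,1],0],
    [[0,0,1],0],
    [[0,0,1],0],
    [[0,0,1],0],
    [[0,0,0.4],0],
    [[0,0,0],0],
    [[0,0,0],0]
  ]
}}

```text
time: 26.03
position: [587.7, 330.6, 97.4]
orientation: [-3.14, 0.0, 1.714]
ft_force: [-0.2, 0.6, -0.1]
width: 93.0
finger_force: 0.0
```

Emit:
{"method": "play_rows", "body": {
  "deltas": [
    [[0,0,0],0],
    [[0,0,0],0],
    [[0,0,0],0],
    [[0,0,0],0],
    [[0,0,0],0],
    [[0,0,0],0],
    [[0,0,0],0],
    [[0,0,0],0],
    [[0,0,0],0]
  ],
  "hand": 0
}}

```text
time: 26.78
position: [588.1, 330.8, 98.2]
orientation: [-3.141, 0.0, 1.714]
ft_force: [-1.5, -0.8, 1.7]
width: 50.0
finger_force: 30.0
```

Emit:
{"method": "play_rows", "body": {
  "deltas": [
    [[0,0,-0.05],0],
    [[0,0,-0.03],0],
    [[0,0,0],0],
    [[0,0,0],0]
  ]
}}

```text
time: 27.12
position: [587.6, 330.5, 98.5]
orientation: [-3.139, 0.0, 1.713]
ft_force: [0.1, 0.5, -6.5]
width: 49.9
finger_force: 30.0
```

Emit:
{"method": "play_rows", "body": {
  "deltas": [
    [[0,0.1,0],0],
    [[0,0,0],0],
    [[0,0,0],0]
  ]
}}

```text
time: 27.37
position: [588.8, 330.8, 98.7]
orientation: [-3.138, 0.0, 1.714]
ft_force: [-3.4, -0.9, -6.7]
width: 50.0
finger_force: 30.0
```

Emit:
{"method": "play_rows", "body": {
  "deltas": [
    [[0,0.1,0],0],
    [[0,0,0],0],
    [[0,0,0],0]
  ]
}}

```text
time: 27.62
position: [589.2, 331.0, 98.8]
orientation: [-3.135, 0.001, 1.714]
ft_force: [-7.2, -1.5, -4.0]
width: 50.1
finger_force: 30.0
```

While hanging free of the floor, it meets a horizontal reaction at once, so it's at the stop. I'll back off slightly, lower and release.

Emit:
{"method": "play_rows", "body": {
  "deltas": [
    [[0,-0.08,0],0],
    [[0,0,0.05],0],
    [[0,0,0.03],0],
    [[0,0,0],0],
    [[0,0,0],0]
  ]
}}

```text
time: 28.03
position: [588.9, 330.9, 98.4]
orientation: [-3.138, 0.0, 1.714]
ft_force: [-8.3, -2.1, -0.6]
width: 49.8
finger_force: 30.0
```

Emit:
{"method": "play_rows", "body": {
  "deltas": [
    [[0,0,0],0],
    [[0,0,0],0],
    [[0,0,0],0],
    [[0,0,0],0],
    [[0,0,0],0],
    [[0,0,0],0],
    [[0,0,-1],0],
    [[0,0,-1],0],
    [[0,0,-1],0],
    [[0,0,-1],0],
    [[0,0,-0.5],0],
    [[0,0,0],0]
  ],
  "hand": 1
}}

```text
time: 29.03
position: [592.3, 331.7, 191.3]
orientation: [3.136, -0.001, 1.713]
ft_force: [0.6, 0.3, -0.5]
width: 92.8
finger_force: 0.0
```

Run:
```python
from h import *
wristcans(131,142)
for n in("scene","side"):
    im,d,W=snap(n,n+"9"); P=W.reshape(-1,3); P=P[~np.isnan(P[:,0])]
    for c,b in(((588,331),6),((436,105),0),((509,-282),4)):
        q=P[(np.hypot(P[:,0]-c[0],P[:,1]-c[1])<40)&(P[:,2]>126+b)&(P[:,2]<136+b)]
        if len(q)>20:print(n,c,len(q),np.round((q.max(0)+q.min(0))/2,1),np.round(np.median(q[:,2]),1))
    for t in("screwdriver","nozzle","tape","brush"):
        for r in bot.silhouettes(n,t)[:1]:print(t,np.round(r["centre"]))
cv2.imwrite("pics/scene9c.png",cv2.resize(cv2.imread("pics/scene9.png")[120:360,130:450],(800,600),interpolation=2))
```

```text
can 0.67 2818 [587.7 330.7 135.6] [46.3 46.9  7.4]
scene (588, 331) 298 [588.9 333.8 137. ] 138.1
scene (436, 105) 237 [437.1 105.3 130.9] 132.2
scene (509, -282) 167 [ 511.9 -282.3  134.9] 136.0
screwdriver [255. 211.]
nozzle [290. 191.]
tape [259. 281.]
brush [170. 225.]
side (588, 331) 590 [587.3 330.7 137. ] 137.1
side (436, 105) 335 [435.6 105.4 130.8] 130.5
side (509, -282) 125 [ 508.7 -279.6  134.5] 134.9
screwdriver [257. 205.]
nozzle [303. 140.]
tape [141. 230.]
brush [211. 170.]
```

View pics/scene9c.png

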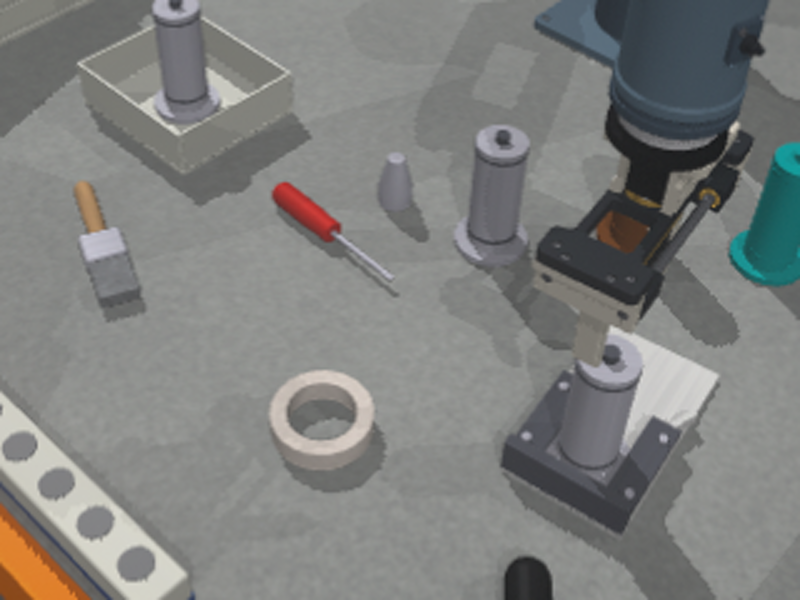

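The two-core canister is home at crop (595,410), the empty one is in the crate at (185,70), the single-core one is at its place (498,195), and the other items haven't moved.

```bash
python3 -c "
from plant import bot
print(bot.job_done())"
```

```text
the job is handed in; nothing more can be done
None
```

I handed the job in at about 30 s: the two-core canister (6.8 N) is against the dock's end stop under the lips, the empty one (2.2 N) is upright in the white crate, and the single-core one (4.4 N) is back where it stood; the hand-in returned no verdict.

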